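# Release the yellow strap template from its clamp jig

## Robot

A 6-joint arm with a two-finger parallel gripper is mounted at the origin on the work surface. World frame = base frame: x ahead of the robot, y to its left, z up, the work surface at z = 0. Lengths are in m, angles in rad, forces in N, time in s.
With the tool pointing down it reaches from about 0.325 to 0.775 m from the base axis. Payload 5.5 kg.
Tool frame: the origin (TCP) lies between the finger pads; the fingertips stand 11 mm ahead of it and the grasp point (between the pads) lies 8 mm behind it; z points along the fingers, y is the line along which they close (so a half turn about z gives the same grasp; the last joint's range is limited). The gripper opens to 85 mm and grips with 20 to 120 N. Pads are 22 mm wide; open, the fingers measure 114 mm over their backs; the gripper's body (76 mm by 85 mm) begins 54 mm behind the grasp point. The pads swing forward as they close: fully open they stand 13 mm farther back than shut.
Start: joints at [1.1, 0.091, 1.231, -0, 1.82, -0.057], TCP at [0.241, 0.549, 0.242] pointing down, gripper open.
Joint ranges: [-2.87, 2.87], [-0.86, 2.18], [0.17, 2.46], [-1.51, 4.65], [0.06, 2.69], [-2.65, 2.65]. Speed limits (rad/s): [2.57, 2.57, 3.01, 3.14, 3.14, 3.14].

## Interface

Orientations are given as a rotation vector (axis times angle).
In Python, from cell import robot gives the robot as it stands.
- The arm moves only by the tool servo_tool, never from a script. Its arguments are lists of equal length, an entry for each row: "offset": the shift along the world's x, y, z in mm, a list of three; "rotation": the turn, a rotation vector about the world's x, y, z in degrees, a list of three; "claw": the opening, from 0 (shut) to 1 (fully open). In form: {"offset": [[x, y, z], ...], "rotation": [[rx, ry, rz], ...], "claw": [claw, ...]}. A call has 1 to 10 rows; each row is the pose to reach, as a shift and turn from the pose commanded when the call began; what a row does not reach only later rows make up. A row lasts 1/12 s, in which the tool goes at most 41.7 mm and 7.16 degrees, less where a joint would pass 70% of its speed; a pose out of reach is approached as far as the arm can. A call with a gripper value outside its range is refused whole. The fingers move at their own pace and stop on an object; "newtons" is the grip in N (left out, the last holds). Time passes only in rows, so rows that repeat a pose let the fingers close. It gives the time, the measured TCP pose, the force, the opening and the grip force at its end, in the units of the state.
- robot.get_obs(): the state, without advancing time (a new reading comes with each control period).
- robot.read_camera(name): name is "scene" or "top" or "wrist"; returns a dict with "frame" (480x640x3 uint8, blue, green, red), "fx", "fy", "cx", "cy" (pixels), "dist_coeffs" ([k1, k2, p1, p2, k3] as OpenCV has them; the pictures are not rectified), "rvec" (rotation vector, rad) and "tvec" (3), from world to camera coordinates, as OpenCV has them. Camera axes: x right, y down, z forward; pixel columns grow to the right and rows downward; lengths in m; the calibration is good to about 2 mm. A picture is of the moment at which its call begins. There is no depth.
- robot.job_done(): hands the job in; it is judged then, once.
The state is a dict: "clock": time; "joints": joint angles; "qvel": joint speeds; "joint_torque": joint torques, N m; "eef_pos": TCP position; "eef_rot": TCP orientation; "force": force on the tool from outside, world axes, zero at the start; "ft_torque": the same for the moment, N m; "opening": finger opening in m; "grasp_force": force on a finger pad.
Only numpy, scipy, OpenCV 4.12 (cv2) and the standard library are available. Lean on these libraries where they do the work, as an engineer would, in place of code of your own. Each camera call takes 0.05 s, during which the arm holds its last target. There are 200 camera calls.

## Task

Two clamp jigs stand on the leather worker's bench, one holding a yellow marking template and one a blue one. On the jig with the yellow template, swing the clamp bar up by its red end until it stands steeply, then slide the yellow template by its wooden grip out from under it, flat along the board towards the robot's end, until it lies squarely and wholly on the cork patch; leave bar up and template released. Leave the blue template where it is.

Things in the scene. Friction and masses are not known exactly. Their poses are not given: they have to be found in the camera images.
- yellow_jig: Fixed plywood board holding the yellow template (blue jig: its twin). Origin on the bench under the template's centre line, midway along; x along the board away from the robot, y left, z up. In mm: 260 long, y -45 to 75, top z 20; flush cork patch 150 (x) by 80 centred at x -45, y 0. Clamp bar across it at x 70, hinged between cheeks (52 high) on an axis along x at y 60, z 37.5.
- yellow_bar (a joint): Angle (rad) of that jig's aluminium clamp bar: 0 shut (start), level, 1.5 mm over the template; grows as its free end rises, to 1.6. Stiff hinge: stays where left; about 4 N at the free end lifts it. Bar 22 mm wide (x), 12 thick. Free end: red grip past the board's right edge, 24 mm wide (x), 40 long, 20 high; shut, its centre is at x 70, y -90, z 37.5 of the jig, 150 from the hinge.
- yellow_plate: Loose yellow plastic template 120 (x) by 50 by 6 mm, 90 g, flat on its board under the bar, centre near x 55, y 0 of the jig. Origin: centre of its underside; x along its length, away from the robot. Dark wooden grip block 30 (x) by 20 mm, centred at x -40, y 0, from z 6 to 36. A rib across it at x 41, 12 mm high above its top, stands behind the bar: it cannot come out with the bar shut.
- blue_plate: The bystander: an identical template but blue, clamped in the other jig in the same way. Origin at the centre of its underside, axes as for the yellow one. Leave it alone.
Things that resemble listed ones, but are neither listed nor needed, are in the scene too. There is more than one size of the yellow_plate; the one meant has the size given above.

How it is judged:
On the way:
1. the yellow template's clamp bar is raised past 0.8 rad while the template is still in place (moved less than 20 mm) (value of joint yellow_bar above 0.8 rad and distance of yellow_plate from where it was at the start of the episode below 0.02 m), for 0.2 s.
At the end, for the whole second after the job is handed in: The yellow template lies flat and still on its own jig's board, its centre within 20 mm of the cork patch's centre along and across the board, its length within 0.3 rad (17 degrees) of the board's; the clamp bar stands open above 0.8 rad (46 degrees) (value of joint yellow_bar above 0.8 rad and x of yellow_plate in the frame of yellow_jig between -0.065 and -0.025 m and y of yellow_plate in the frame of yellow_jig between -0.02 and 0.02 m and z of yellow_plate in the frame of yellow_jig between 0.016 and 0.024 m and angle between the x axis of yellow_plate and the x axis of yellow_jig, either way round below 0.3 rad and angle between yellow_plate's own z axis and vertical below 0.1 rad and linear speed of yellow_plate below 0.02 m/s); the robot touches nothing.
It fails at once if the blue template is moved more than 10 mm (distance of blue_plate from where it was at the start of the episode above 0.01 m).
It fails at once if the yellow template is lifted more than 25 mm off the board instead of slid (z of yellow_plate in the frame of yellow_jig above 0.045 m).
It also fails if it takes over 50 s, if anything falls off the work surface, if the arm or the gripper's body presses on something with over 40 N, if the wrist force passes 120 N, or if a joint passes its speed limit or range.

## Working session

There is one attempt and no reset: what is moved stays moved. The work goes in short steps, Python scripts to look and compute and a tool call to move; the robot and the scene stay as the last step left them, time stands still between calls to the robot, and variables do not carry over. Pictures are saved under pics/ and viewed, at most 10 in all, crops included, and the job is handed in when it is done.

Besides the shell and the picture viewer there is one more tool, called as name(argument=value, ...) on one line, values as JSON. servo_tool: Moves the arm, as the interface text tells. Its arguments: {"type":"object","properties":{"offset":{"type":"array","items":{"type":"array","items":{"type":"number"}}},"rotation":{"type":"array","items":{"type":"array","items":{"type":"number"}}},"claw":{"type":"array","items":{"type":"number"}},"newtons":{"type":"number"}},"required":["offset","rotation","claw"]}

```bash
mkdir -p pics; cat > h.py <<'E'
import numpy as np,cv2
from cell import robot
def cam(n,f=None):
    c=robot.read_camera(n); 
    if f: cv2.imwrite('pics/'+f,c['frame'])
    K=np.array([[c['fx'],0,c['cx']],[0,c['fy'],c['cy']],[0,0,1]]);return c,K,np.array(c['dist_coeffs'])
def w(c,K,d,px,z):
    u=cv2.undistortPoints(np.float64(px).reshape(-1,1,2),K,d).reshape(-1,2)
    R=cv2.Rodrigues(np.array(c['rvec']))[0];t=np.array(c['tvec']).ravel();o=-R.T@t
    r=np.c_[u,np.ones(len(u))]@R; z=np.broadcast_to(z,len(u))
    return o+r*((z-o[2])/r[:,2])[:,None]
def proj(c,K,d,P): return cv2.projectPoints(np.float64(P),np.array(c['rvec']),np.array(c['tvec']),K,d)[0].reshape(-1,2)
E
python3 - <<'E'
from h import *
for n in('top','scene'):
    c,K,d=cam(n,n+'1.png');R=cv2.Rodrigues(np.array(c['rvec']))[0];print(n,-R.T@np.array(c['tvec']).ravel(),R[2])
E
```

```text
top [ 0.45202266 -0.10996734  0.96901721] [ 0.19800702  0.01374129 -0.98010428]
scene [1.15184166 0.47105569 0.78112554] [-0.49368164 -0.55352891 -0.67073406]
```

View pics/top1.png

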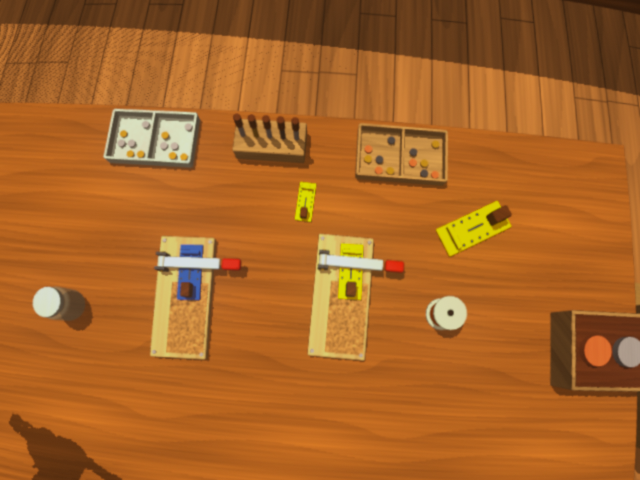

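View pics/scene1.png

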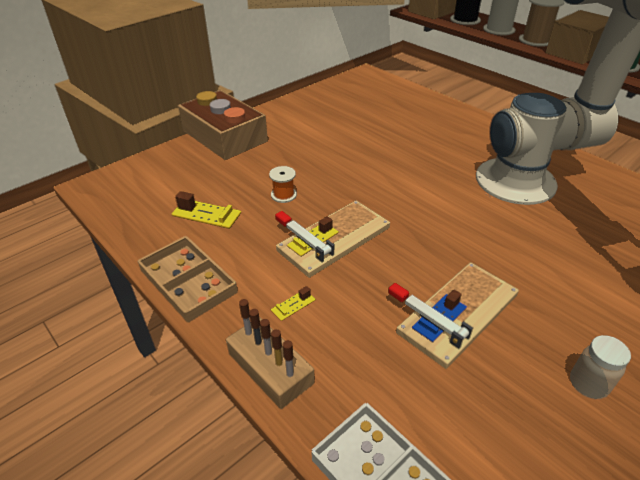

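Yellow candidates in the top view are the template clamped in the jig (350,272), a small loose one (306,202) and a larger loose one (475,228). The description fits the clamped one, on the jig centred near (341,297). The blue jig is at (183,297). I'll check the choice in one close crop.

```bash
python3 - <<'E'
from h import *
c,K,d=cam('top')
f=c['frame'][220:370,290:420];cv2.imwrite('pics/crop1.png',cv2.resize(f,None,fx=4,fy=4,interpolation=cv2.INTER_CUBIC))
B=w(c,K,d,[(319,235),(373.5,237.5),(366.5,359.5),(309,356)],.02);print(B.round(4))
print(w(c,K,d,[(395,266),(350.5,286)],[.0475,.056]).round(4))
hsv=cv2.cvtColor(c['frame'],cv2.COLOR_BGR2HSV);m=cv2.inRange(hsv,(0,200,120),(4,255,255));m[:,:380]=0;m[:,420:]=0;m[:250]=0;m[285:]=0
y,x=np.nonzero(m);print(x.min(),x.max(),y.min(),y.max(),x.mean(),y.mean())
E
```

```text
[[ 0.6579 -0.1076  0.02  ]
 [ 0.6612 -0.2262  0.02  ]
 [ 0.4018 -0.2251  0.02  ]
 [ 0.4004 -0.1056  0.02  ]]
[[ 0.5978 -0.2708  0.0475]
 [ 0.5484 -0.1797  0.056 ]]
386 402 262 270 393.9776119402985 265.9179104477612
```

View pics/crop1.png

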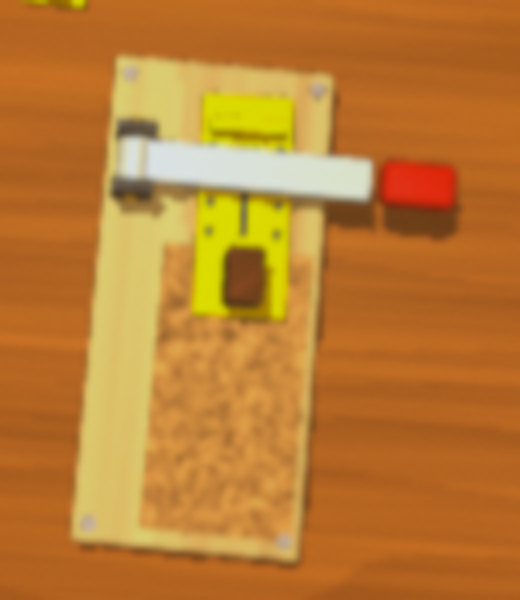

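The crop confirms it: the full-size yellow template sits under the bar, its grip block is near (351,289) in the full picture, and the red bar end is at (395,266).

```bash
python3 - <<'E'
from h import *
o=robot.get_obs();print(o['clock'],o['eef_pos'],o['opening']);print(cv2.Rodrigues(np.array(o['eef_rot']))[0].round(3))
E
```

```text
0.15 [0.24118799 0.54918246 0.24139606] 0.08546514923889681
[[-0.916  0.402 -0.001]
 [ 0.402  0.916 -0.001]
 [ 0.    -0.001 -1.   ]]
```

servo_tool(offset=[[359,-820,-80],[359,-820,-80],[359,-820,-80],[359,-820,-80],[359,-820,-80],[359,-820,-80],[359,-820,-80],[359,-820,-80],[359,-820,-80],[359,-820,-80]], rotation=[[0,0,-66.3],[0,0,-66.3],[0,0,-66.3],[0,0,-66.3],[0,0,-66.3],[0,0,-66.3],[0,0,-66.3],[0,0,-66.3],[0,0,-66.3],[0,0,-66.3]], claw=[1,1,1,1,1,1,1,1,1,1], newtons=25)

```text
clock: 0.98
eef_pos: [0.4079, 0.1673, 0.2049]
eef_rot: [2.228, 2.214, 0.0]
force: [1.2, -0.1, -0.2]
opening: 0.0854
grasp_force: 0.0
```

```bash
python3 - <<'E'
from h import *
o=robot.get_obs();print(o['clock'],o['eef_pos']);print(cv2.Rodrigues(np.array(o['eef_rot']))[0].round(3))
E
```

```text
0.9833 [0.40787063 0.16726265 0.20491606]
[[ 0.006  1.     0.   ]
 [ 1.    -0.006  0.   ]
 [ 0.     0.    -1.   ]]
```

servo_tool(offset=[[190,-435,-65],[190,-435,-65],[190,-435,-65],[190,-435,-65],[190,-435,-65],[190,-435,-65],[190,-435,-65],[190,-435,-65],[190,-435,-65],[190,-435,-65]], rotation=[[0,0,0],[0,0,0],[0,0,0],[0,0,0],[0,0,0],[0,0,0],[0,0,0],[0,0,0],[0,0,0],[0,0,0]], claw=[1,1,1,1,1,1,1,1,1,1])

```text
clock: 1.82
eef_pos: [0.5732, -0.2112, 0.1479]
eef_rot: [-2.222, -2.221, 0.0]
force: [-0.0, 0.3, 1.3]
opening: 0.0855
grasp_force: 0.0
```

servo_tool(offset=[[0,0,0],[0,0,0]], rotation=[[0,0,0],[0,0,0]], claw=[1,1])

```text
clock: 1.98
eef_pos: [0.5724, -0.2108, 0.1459]
eef_rot: [-2.222, -2.215, 0.002]
force: [-0.0, 0.7, -0.4]
opening: 0.0851
grasp_force: 0.0
```

```bash
python3 - <<'E'
from h import *
o=robot.get_obs();print(o['clock'],o['eef_pos'])
c,K,d=cam('wrist','w1.png')
print(proj(c,K,d,[(.6,-.271,.0475),(.548,-.18,.056),(.53,-.181,.02)]).round(0))
E
```

```text
1.9833 [ 0.57241283 -0.21084998  0.14594438]
[[352. 322.]
 [276. 204.]
 [257. 194.]]
```

View pics/w1.png

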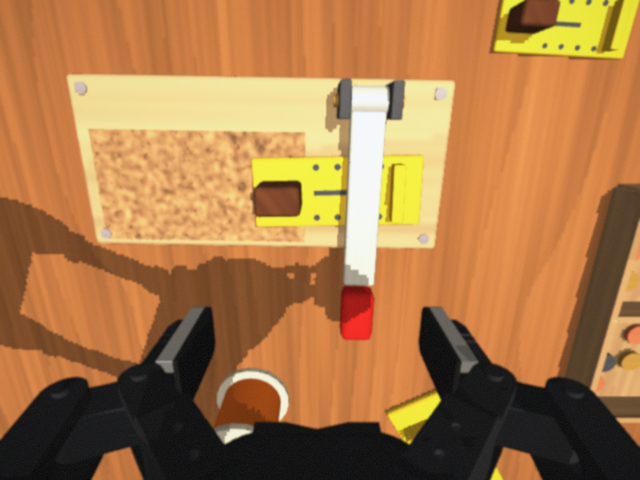

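The wrist view shows the red end at (357,287–338), the grip block top near (276,199), the plate's corners near (253,159), (422,155), (420,224) and (257,227), and the board's corners near (68,75), (454,81), (434,247) and (98,242).

```bash
python3 - <<'E'
from h import *
c,K,d=cam('wrist')
print(w(c,K,d,[(68,75),(454,81),(434,247),(98,242)],.02).round(4))
print(w(c,K,d,[(253,159),(422,155),(420,224),(257,227)],.026).round(4))
print(w(c,K,d,[(344,287),(373,287),(372,338),(342,338)],.0475).round(4))
print(w(c,K,d,[(90,130),(98,241)],.02).round(4))
E
```

```text
[[ 0.4089 -0.0999  0.02  ]
 [ 0.6658 -0.1038  0.02  ]
 [ 0.6645 -0.2214  0.02  ]
 [ 0.4063 -0.2173  0.02  ]]
[[ 0.53   -0.1542  0.026 ]
 [ 0.6472 -0.1515  0.026 ]
 [ 0.6503 -0.2012  0.026 ]
 [ 0.5302 -0.2035  0.026 ]]
[[ 0.5938 -0.2419  0.0475]
 [ 0.6145 -0.2419  0.0475]
 [ 0.6158 -0.2842  0.0475]
 [ 0.5933 -0.2842  0.0475]]
[[ 0.4166 -0.1349  0.02  ]
 [ 0.4065 -0.2165  0.02  ]]
```

servo_tool(offset=[[30,-57,-30],[30,-57,-30],[30,-57,-60],[30,-57,-90],[30,-57,-112],[30,-57,-112],[30,-57,-112],[30,-57,-112]], rotation=[[0,0,0],[0,0,0],[0,0,0],[0,0,0],[0,0,0],[0,0,0],[0,0,0],[0,0,0]], claw=[1,1,1,1,1,1,1,1])

```text
clock: 2.75
eef_pos: [0.6041, -0.2655, 0.0397]
eef_rot: [2.218, 2.22, 0.002]
force: [-0.3, 0.5, 0.9]
opening: 0.0854
grasp_force: 0.0
```

servo_tool(offset=[[0,0,0],[0,0,0],[0,0,0],[0,0,0],[0,0,0],[0,0,0]], rotation=[[0,0,0],[0,0,0],[0,0,0],[0,0,0],[0,0,0],[0,0,0]], claw=[0.2,0.2,0.2,0.2,0.2,0.2], newtons=25)

```text
clock: 3.25
eef_pos: [0.6018, -0.2663, 0.0375]
eef_rot: [-2.221, -2.219, 0.003]
force: [-7.6, 1.5, 7.3]
opening: 0.0233
grasp_force: 27.2
```

servo_tool(offset=[[-1,0,0],[-1,0,-4],[-1,0,-8],[-1,0,-8],[-1,0,-8],[-1,0,-8],[-1,0,-8]], rotation=[[0,0,0],[0,0,0],[0,0,0],[0,0,0],[0,0,0],[0,0,0],[0,0,0]], claw=[0.5,0.5,0.5,0.15,0.15,0.15,0.15], newtons=30)

```text
clock: 3.83
eef_pos: [0.6017, -0.2658, 0.0277]
eef_rot: [-2.221, -2.22, 0.0]
force: [0.8, 1.0, -3.5]
opening: 0.0234
grasp_force: 31.1
```

servo_tool(offset=[[0,1,15],[0,3,29],[0,6,43],[0,12,57],[0,18,70],[0,26,83],[0,26,83]], rotation=[[0,0,0],[0,0,0],[0,0,0],[0,0,0],[0,0,0],[0,0,0],[0,0,0]], claw=[0.15,0.15,0.15,0.15,0.15,0.15,0.15])

```text
clock: 4.42
eef_pos: [0.6023, -0.238, 0.1154]
eef_rot: [2.219, 2.222, 0.002]
force: [-1.4, 3.3, -1.3]
opening: 0.0232
grasp_force: 32.4
```

servo_tool(offset=[[0,9,12],[0,19,22],[0,30,32],[0,42,41],[0,55,48],[0,68,54],[0,82,58],[0,96,62],[0,96,62],[0,96,62]], rotation=[[0,0,0],[0,0,0],[0,0,0],[0,0,0],[0,0,0],[0,0,0],[0,0,0],[0,0,0],[0,0,0],[0,0,0]], claw=[0.15,0.15,0.15,0.15,0.15,0.15,0.15,0.15,0.15,0.15])

```text
clock: 5.25
eef_pos: [0.604, -0.1426, 0.176]
eef_rot: [2.215, 2.22, 0.007]
force: [9.9, 1.9, -2.6]
opening: 0.024
grasp_force: 31.9
```

Now release, retreat straight up, and look.

servo_tool(offset=[[0,0,0],[0,0,0],[0,0,0],[0,0,30],[0,0,65],[0,0,90],[-40,0,90],[-80,-10,90],[-80,-20,90],[-80,-20,90]], rotation=[[0,0,0],[0,0,0],[0,0,0],[0,0,0],[0,0,0],[0,0,0],[0,0,0],[0,0,0],[0,0,0],[0,0,0]], claw=[1,1,1,1,1,1,1,1,1,1])

```text
clock: 6.08
eef_pos: [0.5201, -0.1654, 0.2644]
eef_rot: [2.224, 2.218, -0.001]
force: [-0.6, 0.6, 0.6]
opening: 0.0857
grasp_force: 0.0
```

```bash
python3 - <<'E'
from h import *
o=robot.get_obs();print(o['clock'],o['eef_pos'])
c,K,d=cam('scene')
f=c['frame'][140:290,250:410];cv2.imwrite('pics/s2.png',cv2.resize(f,None,fx=4,fy=4,interpolation=cv2.INTER_CUBIC))
E
```

```text
6.0833 [ 0.52012988 -0.16543166  0.26439219]
```

View pics/s2.png

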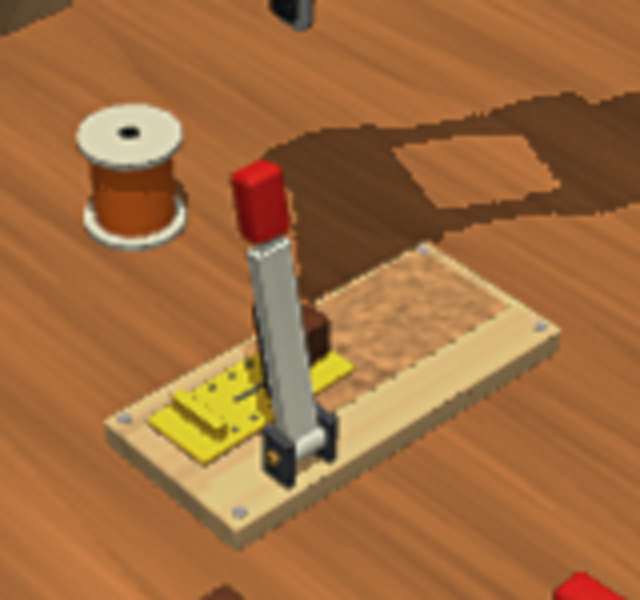

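Bar stands steep (red end at crop (262,200)) and the template is still in place. Next I'll turn the gripper to close across the block.

servo_tool(offset=[[10,-14,-30],[10,-14,-60],[10,-14,-80],[10,-14,-80],[10,-14,-80],[10,-14,-80],[10,-14,-80],[10,-14,-80],[10,-14,-80],[10,-14,-80]], rotation=[[0,0,-7],[0,0,-14],[0,0,-21],[0,0,-28],[0,0,-35],[0,0,-42],[0,0,-49],[0,0,-56],[0,0,-63],[0,0,-70]], claw=[1,1,1,1,1,1,1,1,1,1])

```text
clock: 6.97
eef_pos: [0.5332, -0.1777, 0.184]
eef_rot: [-3.095, -0.537, -0.001]
force: [0.9, 0.2, -0.2]
opening: 0.0854
grasp_force: 0.0
```

servo_tool(offset=[[0,0,0],[0,0,0],[0,0,0],[0,0,0],[0,0,0]], rotation=[[0,0,-7],[0,0,-14],[0,0,-20.5],[0,0,-20.5],[0,0,-20.5]], claw=[1,1,1,1,1])

```text
clock: 7.38
eef_pos: [0.5328, -0.1778, 0.1839]
eef_rot: [-3.142, 0.008, -0.001]
force: [0.2, 0.8, 0.3]
opening: 0.0853
grasp_force: 0.0
```

servo_tool(offset=[[0,0,0],[0,0,0],[0,0,0],[0,0,0]], rotation=[[0,-5,0],[0,-10,0],[0,-10,0],[0,-10,0]], claw=[1,1,1,1])

```text
clock: 7.72
eef_pos: [0.5314, -0.1781, 0.1839]
eef_rot: [-3.129, 0.011, -0.272]
force: [-0.4, -0.5, 0.3]
opening: 0.0857
grasp_force: 0.0
```

```bash
python3 - <<'E'
from h import *
o=robot.get_obs();print(o['clock'],o['eef_pos']);print(cv2.Rodrigues(np.array(o['eef_rot']))[0].round(3))
c,K,d=cam('wrist','w2.png')
print(proj(c,K,d,[(.548,-.179,.056),(.488,-.179,.02)]).round(0))
E
```

```text
7.7167 [ 0.53135614 -0.17811604  0.18390606]
[[ 0.985 -0.007  0.173]
 [-0.007 -1.    -0.   ]
 [ 0.173 -0.001 -0.985]]
[[318. 240.]
 [318. 300.]]
```

View pics/w2.png

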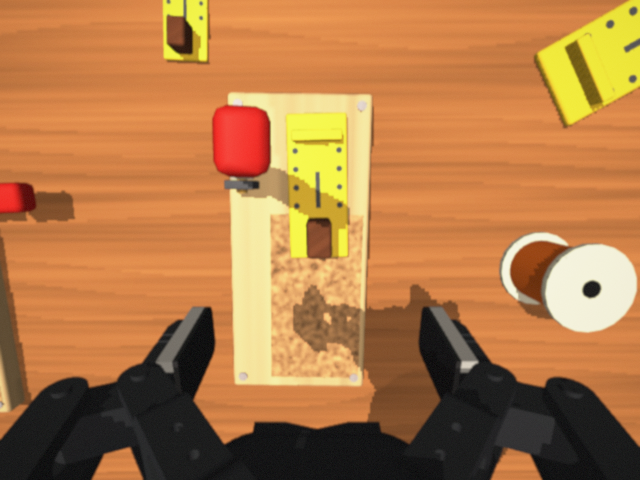

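Wrist view: block top at (318,238), the plate's rear edge at row 257 (columns 291–348), the board's near edge at row 385 (columns 236–361), and the cork's side edges at columns 272 and 364.

```bash
python3 - <<'E'
from h import *
c,K,d=cam('wrist')
r=w(c,K,d,[(291,257),(348,257)],.026);f=w(c,K,d,[(236,385),(361,385)],.02);t=w(c,K,d,[(288,113),(346,114)],.026);u=w(c,K,d,[(230,94),(371,96)],.02)
for a in(r,t,f,u):print(a.round(4))
print('slide',(f[:,0].mean()+.025-r[:,0].mean()).round(4)); print(w(c,K,d,[(318,238)],.056))
E
```

```text
[[ 0.5294 -0.1556  0.026 ]
 [ 0.5291 -0.2047  0.026 ]]
[[ 0.6485 -0.1552  0.026 ]
 [ 0.6474 -0.2023  0.026 ]]
[[ 0.4074 -0.1021  0.02  ]
 [ 0.4068 -0.2181  0.02  ]]
[[ 0.665  -0.1073  0.02  ]
 [ 0.6627 -0.2233  0.02  ]]
slide -0.0971
[[ 0.55025374 -0.17890822  0.056     ]]
```

servo_tool(offset=[[10,-1,-40],[10,-1,-80],[10,-1,-110],[10,-1,-130],[10,-1,-142],[10,-1,-142],[10,-1,-142]], rotation=[[0,0,0],[0,0,0],[0,0,0],[0,0,0],[0,0,0],[0,0,0],[0,0,0]], claw=[1,1,1,1,1,1,1])

```text
clock: 8.4
eef_pos: [0.5426, -0.1792, 0.0422]
eef_rot: [-3.129, 0.013, -0.273]
force: [0.3, -1.4, -0.2]
opening: 0.0855
grasp_force: 0.0
```

servo_tool(offset=[[0,0,0],[0,0,0],[0,0,0],[0,0,0],[0,0,0],[0,0,0],[0,0,0]], rotation=[[0,0,0],[0,0,0],[0,0,0],[0,0,0],[0,0,0],[0,0,0],[0,0,0]], claw=[0.1,0.1,0.1,0.1,0.1,0.1,0.1], newtons=25)

```text
clock: 8.98
eef_pos: [0.5423, -0.1793, 0.0424]
eef_rot: [-3.129, 0.014, -0.276]
force: [-1.1, 0.7, 3.1]
opening: 0.0196
grasp_force: 25.7
```

servo_tool(offset=[[-12,0,0],[-26,1,0],[-42,1,0],[-58,1,0],[-74,2,0],[-88,2,0],[-98,2,0],[-98,2,0],[-98,2,0],[-98,2,0]], rotation=[[0,0,0],[0,0,0],[0,0,0],[0,0,0],[0,0,0],[0,0,0],[0,0,0],[0,0,0],[0,0,0],[0,0,0]], claw=[0.1,0.1,0.1,0.1,0.1,0.1,0.1,0.1,0.1,0.1])

```text
clock: 9.82
eef_pos: [0.4442, -0.1774, 0.0424]
eef_rot: [3.13, -0.014, 0.274]
force: [-3.8, 0.2, 6.8]
opening: 0.0192
grasp_force: 26.2
```

Release, retreat up, and check.

servo_tool(offset=[[0,0,0],[0,0,0],[0,0,0],[0,0,15],[-5,0,45],[-15,0,85],[-25,0,125],[-25,0,150],[-25,0,150],[-25,0,150]], rotation=[[0,0,0],[0,0,0],[0,0,0],[0,0,0],[0,0,0],[0,0,0],[0,0,0],[0,0,0],[0,0,0],[0,0,0]], claw=[0.6,1,1,1,1,1,1,1,1,1])

```text
clock: 10.65
eef_pos: [0.4198, -0.1775, 0.1935]
eef_rot: [3.128, -0.014, 0.279]
force: [-0.0, 0.4, -0.8]
opening: 0.0855
grasp_force: 0.0
```

```bash
python3 - <<'E'
from h import *
o=robot.get_obs();print(o['clock'],o['eef_pos'])
c,K,d=cam('wrist','w3.png')
E
```

```text
10.65 [ 0.41978161 -0.17749756  0.1935296 ]
```

View pics/w3.png

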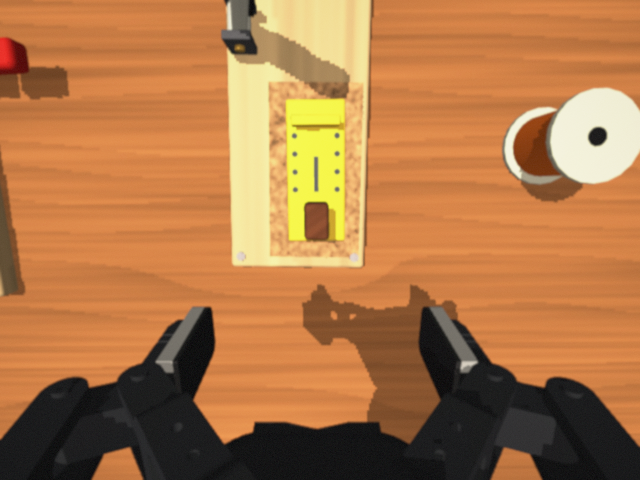

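The plate (columns 287–345, rows 99–240) lies centred and square on the cork (columns 269–365, rows 83–256), with the bar still up and the gripper clear.

```bash
python3 -c "
from cell import robot
print(robot.job_done())"
```

```text
the job is handed in; nothing more can be done
None
```

The yellow template lies square and centred on the cork patch, its clamp bar is still up, the gripper is clear and I never touched the blue jig; I handed the job in at about 11 s, and no verdict was shown.

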